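# Empty a pot of grinding balls into the tilt-out bin

### The arm

A 7-joint arm with a two-finger parallel gripper is mounted at the origin on the work surface. World frame = base frame: x ahead of the robot, y to its left, z up, the work surface at z = 0. Lengths are in mm, angles in rad, forces in N, time in s.
With the tool pointing down it reaches from about 425 to 875 mm from the base axis. Payload 4.7 kg.
Tool frame: the origin (TCP) lies on the front face of the gripper's body, between the roots of the fingers; the fingertips stand 73 mm ahead of it and the grasp point (between the pads) lies 54 mm ahead of it (r.grip_depth is the distance from the TCP to the grasp point, in mm); z points along the fingers, y is the direction in which the jaws open and shut (so a half turn about z gives the same grasp; the last joint's range is limited). The gripper opens to 85 mm and grips with 20 to 120 N. Pads are 22 mm wide; open, the fingers measure 114 mm over their backs; the gripper's body (76 mm by 85 mm) begins 54 mm behind the grasp point. The pads swing forward as they close: fully open they stand 13 mm farther back than shut.
Start: joints at [-1.093, 0.321, -0.07, 1.45, 0.023, 1.371, -0.057], TCP at [290.8, 581.337, 303.949] pointing down, gripper open.
Joint ranges: [-2.86, 2.86], [-0.3, 2.09], [-1.38, 1.24], [0.06, 2.45], [-1.56, 4.7], [0.09, 2.05], [-2.69, 2.69]. Speed limits (rad/s): [2.57, 2.57, 3.14, 3.14, 3.14, 3.14, 3.14].

### API

Orientations are given as a rotation vector (axis times angle).
In Python, from rig import r, vision gives the robot as it stands. Calls block until the motion is done:
- r.reach(position, orientation): joint-space move of the TCP to a pose.
- r.movel(position, rot=None, v=150, stop_force=None): straight line of the TCP; rot=None keeps the orientation; v is the mean speed in mm/s. With stop_force (N) it stops when the force on the tool has changed by that much, and returns True; else False.
- r.movej(angles): joint-space move.
- r.open_gripper() and r.clamp(grip_force=None): open the fingers fully, or close them until they stop; grip_force is the grip in N (None keeps the last).
- r.sleep(seconds).
- r.solve_ik(position, orientation): joint angles nearest the present ones, or None.
- r.read_state(): the state.
- vision.get_image(name): name is "side" or "top" or "wrist"; returns the picture (384x512x3 uint8, red, green, blue); there is no depth.
- vision.camera_params(name): a dict with "K" (3x3 intrinsics, pixels), "view" (4x4, takes a point from world to camera coordinates); the wrist camera has in their place "mount" (4x4, takes a point from camera to tool coordinates, whose origin is the TCP and whose axes are the flange's). Camera axes: x right, y down, z forward; pixel columns grow to the right and rows downward; lengths in mm; the calibration is good to about 2 mm. A picture is of the moment at which its call begins: read the wrist's pose just before it. camera_params takes no time and is no camera call.
A pose or a line that the arm cannot do raises r.PlanningError and nothing moves.
- r.job_done(): hands the job in, once; it reports no verdict.
The state is a dict: "time": time; "joint_positions": joint angles; "joint_vel": joint speeds; "tau": joint torques, N m; "tcp_pos": TCP position; "eef_rot": TCP orientation; "ft_force": force on the tool from outside, world axes, zero at the start; "torque": the same for the moment, N m; "width": finger opening in mm.
Only numpy, scipy, OpenCV 4.12 (cv2) and the standard library are available. Lean on these libraries where they do the work, as an engineer would, in place of code of your own. Each camera call takes 0.05 s, during which the arm holds its last target.

### The job

Pull the front of the wide tilt-out bin open to its stop, then pour all eight grinding balls out of the clay pot into it. Stand the empty pot upright on the bench again and leave the bin open for the next potful; leave the narrow bin shut and the jar, the tiles and the mould where they are.

Things in the scene. Friction and masses are not known exactly. Their poses are not given: they have to be found in the camera images.
- wide (a joint): Tilt of the wide bin, rad: 0 shut, 0.72 at its stop. It turns on a level hinge along the bottom edge of its front; the front's top comes out towards the robot and down. Let go, it falls shut from below about 0.3 rad, may rest half-way between 0.35 and 0.62, and beyond that drops to the stop and stays open. 3 to 8 N at the knob.
- narrow (a joint): Tilt of the narrow bin, rad: 0 shut; it is not to be opened.
- wide_hinge (a point): Middle of the wide bin's hinge axis, 22 mm above the bench, in the front plane of its case. Axes turn with the bin: y along the hinge; when shut x points level into the case, z up. In these axes: plywood front x -12 to 0, z -6 to 183 mm, 194 mm wide; inside 176 mm wide, floor 4 mm thick, back at x 148 mm and 105 mm high, rounded cheeks within 185 mm of the hinge.
- wide_knob (a point): Centre of the wooden head of the wide bin's knob: a round head 28 mm across and 22 mm long on a 14 mm steel stem that points straight out from the front. It lies 38 mm out from the front's face, at x -50, y 0, z 172 mm in the hinge's axes, so 194 mm above the bench when shut. Axes as the hinge's.
- wide_lip (a point): Middle of the inner top edge of the wide bin's front (x 0, y 0, z 183 mm in the hinge's axes, same axes). At the stop it is 120 mm out from the case and 160 mm above the bench.
- wide_top (a point): Middle of the top front edge of the wide bin's fixed sheet-steel case, 215 mm above the bench; x points level into the case, y along its front, z up. The case is 200 mm wide and 175 mm deep. With the bin at its stop, the opening between this edge and the lip is, seen from above, 120 mm deep and 176 mm wide.
- narrow_top (a point): The same point of the narrow bin's fixed case, which is 130 mm wide, otherwise alike, and stands beside the wide one, left or right, 25 mm apart, with the same kind of knob.
- pot_mid (a point): Centre of the round clay pot, half-way up on its axis (35 mm above its underside); z points to its mouth. 70 mm high, 56 mm across at the foot, 64 mm at the rim, wall 3.5 mm, floor 5 mm, no handle, about 0.25 kg. It stands on the bench left or right of the bins, nearer to the robot.
- jar: Bystander: closed glass jar, 72 mm across and 100 mm high, on the other side from the pot; origin under its centre.
- tiles: Bystander: stack of three tiles, 100 by 100 by 27 mm; origin under its centre.
- mould: Bystander: plaster mould block, 100 by 120 by 45 mm; origin under its centre.
- ball0_center (a point): Centre of ceramic grinding ball 1 of 8: 20 mm across, 15 g, one of two layers lying loose in the bottom of the pot.
- ball1_center (a point): Centre of ball 2, alike.
- ball2_center (a point): Centre of ball 3, alike.
- ball3_center (a point): Centre of ball 4, alike.
- ball4_center (a point): Centre of ball 5, alike.
- ball5_center (a point): Centre of ball 6, alike.
- ball6_center (a point): Centre of ball 7, alike.
- ball7_center (a point): Centre of ball 8, alike.

How it is judged:
By the outcome, as a careful person would: the job done as asked, in the order asked, and still so for the second after the job is handed in, with the robot touching nothing.
It also fails if it takes over 70 s, if anything falls off the work surface, if the arm or the gripper's body presses on something with over 40 N, if the wrist force passes 120 N, or if a joint passes its speed limit or range.

## Working session

There is one attempt and no reset: what is moved stays moved. The work goes in short steps, each a Python script; the robot and the scene stay as the last script left them, time stands still between calls to the robot, and variables do not carry over. Pictures are saved under pics/ and viewed, and the job is handed in when it is done.

```bash
ls; mkdir -p pics
python3 - <<'E'
from rig import r, vision
import cv2
for n in ["side","top","wrist"]:
    cv2.imwrite(f"pics/a_{n}.png", vision.get_image(n)[:,:,::-1])
    p=vision.camera_params(n); print(n,{k:(v.round(3).tolist() if hasattr(v,'round') else v) for k,v in p.items()})
s=r.read_state(); print({k:s[k] for k in("time","tcp_pos","eef_rot","width","ft_force")}, r.grip_depth)
E
```

```text
pics
side {'K': [[442.978, 0.0, 255.49], [0.0, 442.978, 192.265], [0.0, 0.0, 1.0]], 'view': [[0.847, -0.532, 0.002, -425.304], [-0.365, -0.584, -0.725, 313.17], [0.387, 0.613, -0.689, 1324.616], [0.0, 0.0, 0.0, 1.0]]}
top {'K': [[364.53, 0.0, 260.708], [0.0, 364.53, 192.972], [0.0, 0.0, 1.0]], 'view': [[-0.007, -1.0, 0.022, -5.27], [-0.988, 0.004, -0.156, 539.396], [0.156, -0.023, -0.988, 1037.561], [0.0, 0.0, 0.0, 1.0]]}
wrist {'K': [[299.577, 0.0, 253.864], [0.0, 299.577, 192.468], [0.0, 0.0, 1.0]], 'mount': [[0.0, -0.948, -0.319, 84.291], [1.0, 0.001, -0.001, -1.25], [0.001, -0.319, 0.948, -70.155], [0.0, 0.0, 0.0, 1.0]]}
{'time': 0.15, 'tcp_pos': array([290.66611545, 581.04022061, 303.06205516]), 'eef_rot': array([-7.21957230e-01, -3.05723198e+00,  2.33428525e-03]), 'width': 85.45214342114987, 'ft_force': array([-0.78635388, -0.19061979, -0.48655759])} 53.900000000000006
```

View pics/a_side.png

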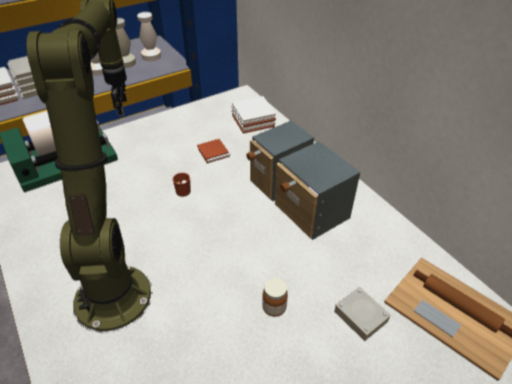

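View pics/a_top.png

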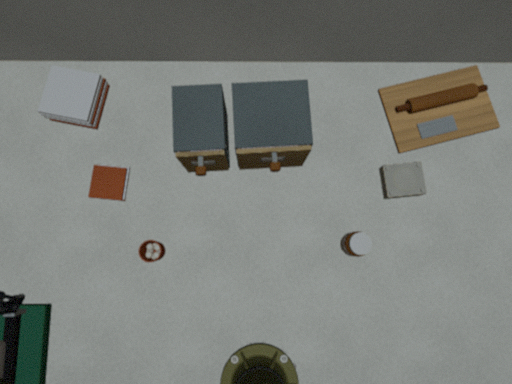

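View pics/a_wrist.png

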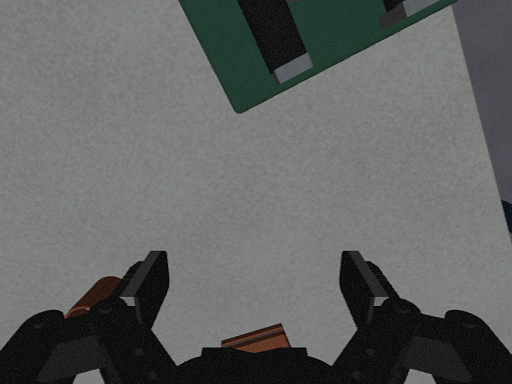

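The side view shows the wide bin on the right (knob about 289,186), the narrow bin on its left, the pot at about (182,184), and the jar at (275,296). In the top view the pot with its balls is at (152,250) and the wide knob at (275,167). I'll zoom in to pick exact pixels.

Run:
```python
import cv2
s=cv2.imread("pics/a_side.png");t=cv2.imread("pics/a_top.png")
cv2.imwrite("pics/b1.png",cv2.resize(s[110:245,160:360],None,fx=4,fy=4,interpolation=cv2.INTER_CUBIC))
cv2.imwrite("pics/b2.png",cv2.resize(t[70:270,130:330],None,fx=3,fy=3,interpolation=cv2.INTER_CUBIC))
```

```text
(no output)
```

View pics/b1.png

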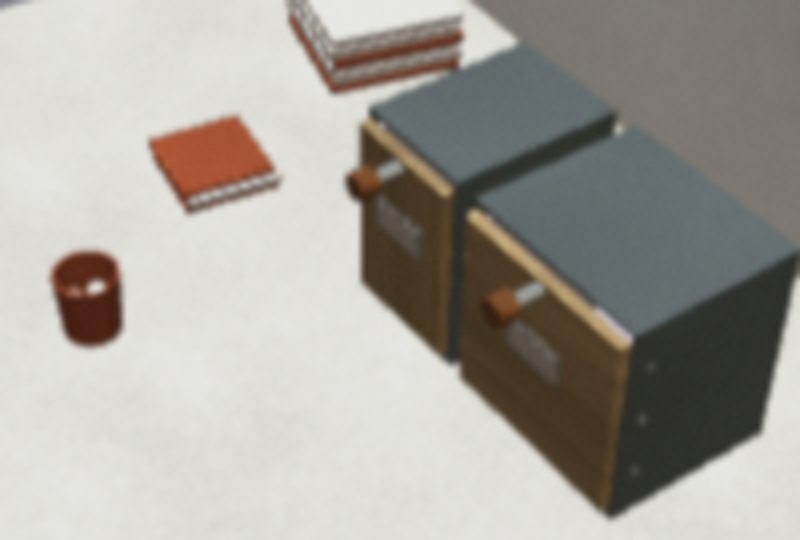

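View pics/b2.png

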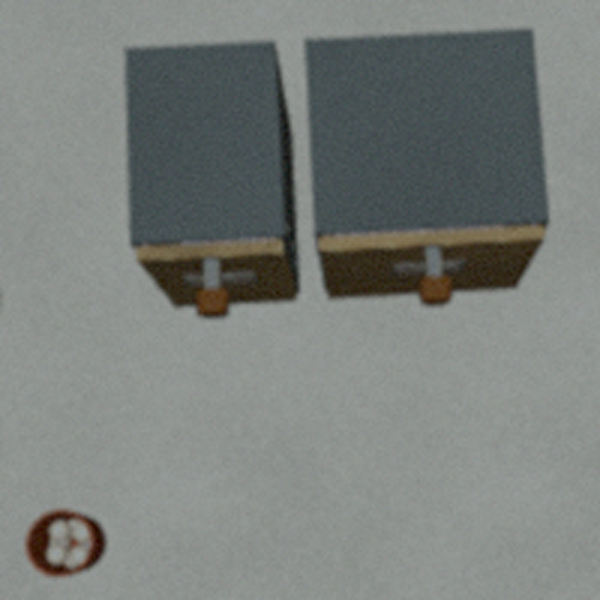

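```bash
cat > h.py <<'E'
import numpy as np, cv2
from scipy.optimize import least_squares
from rig import r, vision
from scipy.spatial.transform import Rotation as R
def P(n):
    p=vision.camera_params(n); return np.array(p["K"])@np.array(p["view"])[:3]
def tri(a,b):
    X=cv2.triangulatePoints(P("side"),P("top"),np.array(a,float).reshape(2,1),np.array(b,float).reshape(2,1))[:,0]
    X=X[:3]/X[3]; e=[np.linalg.norm(pj(n,X)-q) for n,q in(("side",a),("top",b))]
    return X,e
def pj(n,X):
    q=P(n)@np.append(X,1); return q[:2]/q[2]
def plane(n,uv,z):
    p=vision.camera_params(n); V=np.array(p["view"]); d=V[:3,:3].T@np.linalg.solve(np.array(p["K"]),[*uv,1]); c=-V[:3,:3].T@V[:3,3]
    return c+d*(z-c[2])/d[2]
E
python3 - <<'E'
from h import *
f=lambda s,t:tri(np.array(s)/4+[159.6,109.6],np.array(t)/3+[129.6,69.6])
for n,s,t in [("FL",(478,203),(317,233)),("FR",(632,338),(547,224)),("BL",(623,127),(306,40)),("BR",(797,252),(533,31)),("knob",(503,305),(435,290)),("rim",(87,270),(65,543)),("nFL",(370,112),(133,243)),("nknob",(363,184),(212,301))]:
    X,e=f(s,t); print(n,X.round(1),np.round(e,2))
S=lambda s:np.array(s)/4+[159.6,109.6]
print("base", plane("side",S((92,326)),0))
for n,uv in [("jar top",(360,243)),]: print(n,plane("top",uv,100))
for n,uv,z in [("tiles",(110,183),27),("mould",(403,180),45)]: print(n,plane("top",uv,z))
E
```

```text
FL [630.5  59.4 211.8] [0.04 0.08]
FR [ 638.1 -135.9  212.7] [0.07 0.12]
BL [794.6  71.6 218.5] [1.24 2.37]
BR [ 810.9 -128.1  214. ] [0.19 0.33]
knob [585.2 -41.2 198.2] [0.3  0.54]
rim [373.  296.9  80.4] [0.   0.01]
nFL [622.1 214.4 210.4] [0.   0.01]
nknob [575.3 149.7 193.9] [0.09 0.17]
base [374.26589915 309.83926851   0.        ]
jar top [ 389.50989744 -279.91106832  100.        ]
tiles [573.61999967 441.87811222  27.        ]
mould [ 576.72050526 -435.16522787   45.        ]
```

```bash
cat >> h.py <<'E'
def rot(z,y):
    z=np.array(z,float);z/=np.linalg.norm(z);y=np.array(y,float);y-=z*(y@z);y/=np.linalg.norm(y)
    return R.from_matrix(np.c_[np.cross(y,z),y,z])
def zdir(az,pitch): # pitch below horizontal
    return np.array([np.cos(az)*np.cos(pitch),np.sin(az)*np.cos(pitch),-np.sin(pitch)])
G=54.
YAW=0.041
ex=np.array([np.cos(YAW),np.sin(YAW),0]); ey=np.array([-np.sin(YAW),np.cos(YAW),0]); ez=np.array([0,0,1.])
TOP=np.array([634.3,-38.3,215]); HINGE=TOP*[1,1,0]+[0,0,22]
def binpt(th,x,y,z):
    return HINGE+ey*y+ex*(x*np.cos(th)-z*np.sin(th))+ez*(x*np.sin(th)+z*np.cos(th))
POT=np.array([373,298,0.])
def ik(pos,Ro):
    try: return r.solve_ik(pos,Ro.as_rotvec())
    except Exception as e: return None
E
python3 - <<'E'
from h import *
a0=np.arctan2(POT[1],POT[0])
print("grasp")
for pd in (0,15,30,45):
  for da in (-90,-60,-30,0,30,60,90):
    out=[]
    for sg in(1,-1):
      az=a0+np.radians(da);z=zdir(az,np.radians(pd)); g=POT+[0,0,45 if pd>10 else 48]
      q=ik(g-G*z,rot(z,sg*np.array([-np.sin(az),np.cos(az),0])))
      out.append(None if q is None else np.round(q,2).tolist())
    print(pd,da,out)
print("knob")
for th in (0,.3,.72):
  for sg in(1,-1):
    for lean in (0,.2,.4):
      a=th+lean; z=ex*np.sin(a)-ez*np.cos(a); q=ik(binpt(th,-50,0,172)-G*z,rot(z,sg*ey)); print(th,sg,lean,binpt(th,-50,0,172).round(),None if q is None else np.round(q,2))
E
```

```text
grasp
0 -90 [[-1.43, 0.96, 0.11, 1.78, 0.89, 1.76, -1.2], [-1.12, 0.98, -0.26, 1.77, 1.07, 1.96, 1.81]]
0 -60 [[-1.51, 0.86, 0.01, 2.15, 1.26, 1.61, -1.44], [-1.05, 0.93, -0.44, 2.13, 1.48, 1.93, 1.66]]
0 -30 [None, None]
0 0 [None, None]
0 30 [None, None]
0 60 [[-0.28, 0.9, 0.3, 2.15, -1.53, 1.81, -1.67], [-0.31, 0.91, 0.34, 2.16, -1.55, 1.84, 1.47]]
0 90 [[-0.36, 0.99, 0.3, 1.79, -1.18, 1.96, -1.82], [-0.24, 0.97, 0.17, 1.78, -1.12, 1.88, 1.28]]
15 -90 [[-1.41, 0.78, 0.1, 1.85, 0.84, 1.59, -1.14], [-0.99, 0.83, -0.39, 1.84, 1.05, 1.82, 1.85]]
15 -60 [[-1.47, 0.64, -0.01, 2.22, 1.23, 1.4, -1.29], [-0.87, 0.76, -0.63, 2.2, 1.47, 1.76, 1.79]]
15 -30 [None, None]
15 0 [None, None]
15 30 [None, None]
15 60 [[-0.47, 0.72, 0.49, 2.23, -1.52, 1.64, -1.8], [-0.42, 0.7, 0.44, 2.23, -1.5, 1.61, 1.33]]
15 90 [[-0.68, 0.94, 0.68, 1.87, -1.27, 1.96, -1.79], [-0.28, 0.79, 0.19, 1.86, -1.05, 1.68, 1.21]]
30 -90 [[-1.36, 0.6, 0.1, 1.93, 0.76, 1.41, -1.04], [-0.97, 0.64, -0.36, 1.91, 0.94, 1.58, 1.97]]
30 -60 [[-1.38, 0.42, -0.02, 2.27, 1.16, 1.19, -1.09], [-0.47, 0.71, -1.0, 2.24, 1.49, 1.67, 1.96]
[... 1046 characters left out ...]
  -1.44]
0 -1 0.4 [584. -40. 194.] [-0.25 -0.05  0.29  2.03 -0.03  0.75 -1.47]
0.3 1 0 [536. -42. 172.] [-0.64 -0.1   0.66  2.09  0.06  0.84  1.6 ]
0.3 1 0.2 [536. -42. 172.] [-0.73 -0.28  0.71  2.25  0.27  0.62  1.44]
0.3 1 0.4 [536. -42. 172.] [-0.25 -0.28  0.29  2.39  0.04  0.33  1.64]
0.3 -1 0 [536. -42. 172.] [-0.39 -0.08  0.42  2.08  0.01  0.83 -1.5 ]
0.3 -1 0.2 [536. -42. 172.] [-0.24 -0.19  0.28  2.24  0.02  0.59 -1.5 ]
0.3 -1 0.4 [536. -42. 172.] [ 0.01 -0.26  0.06  2.38 -0.19  0.33 -1.3 ]
0.72 1 0 [483. -44. 118.] None
0.72 1 0.2 [483. -44. 118.] None
0.72 1 0.4 [483. -44. 118.] None
0.72 -1 0 [483. -44. 118.] None
0.72 -1 0.2 [483. -44. 118.] None
0.72 -1 0.4 [483. -44. 118.] None
```

Run:
```python
from h import *
print("knob")
for th,lean in ((0,-.25),(0,0),(.3,0),(.5,0),(.7,0),(.7,.1),(.7,-.2)):
  for sg in(1,-1):
      a=lean; z=ex*np.sin(a)-ez*np.cos(a); p=binpt(th,-50,0,172); q=ik(p-G*z,rot(z,sg*ey)); print(th,sg,lean,p.round(),None if q is None else np.round(q,2))
print("pour")
for zg in (235,300):
 for az in (-50,-35,-20,0):
  for pd in (0,10,20):
    out=[]
    for sg in(1,-1):
      a=np.radians(az);z=zdir(a,np.radians(pd)); g=TOP*[1,1,0]-62*ex+[0,0,zg]
      q=ik(g-G*z,rot(z,sg*np.array([-np.sin(a),np.cos(a),0])))
      out.append(None if q is None else np.round(q,2).tolist())
    print(zg,az,pd,out)
print("pregrasp")
for az in (-50,-35,-20):
  for pd in (15,20):
   for back in (0,70):
    out=[]
    for sg in(1,-1):
      a=np.radians(az);z=zdir(a,np.radians(pd)); g=POT+[0,0,45]
      q=ik(g-(G+back)*z,rot(z,sg*np.array([-np.sin(a),np.cos(a),0])))
      out.append(None if q is None else np.round(q,2).tolist())
    print(az,pd,back,out)
```

```text
knob
0 1 -0.25 [584. -40. 194.] [-0.32  0.42  0.44  1.5  -0.14  1.51  1.75]
0 -1 -0.25 [584. -40. 194.] [-0.47  0.45  0.65  1.5  -0.22  1.52 -1.33]
0 1 0 [584. -40. 194.] [-0.42  0.23  0.51  1.71 -0.12  1.23  1.73]
0 -1 0 [584. -40. 194.] [-0.51  0.24  0.62  1.71 -0.15  1.23 -1.38]
0.3 1 0 [536. -42. 172.] [-0.46  0.14  0.54  1.85 -0.08  1.17  1.71]
0.3 -1 0 [536. -42. 172.] [-0.55  0.15  0.63  1.85 -0.1   1.17 -1.41]
0.5 1 0 [508. -43. 149.] [-0.49  0.1   0.55  1.94 -0.06  1.12  1.7 ]
0.5 -1 0 [508. -43. 149.] [-0.57  0.11  0.64  1.94 -0.07  1.12 -1.43]
0.7 1 0 [485. -44. 121.] [-0.5   0.08  0.56  2.02 -0.05  1.05  1.7 ]
0.7 -1 0 [485. -44. 121.] [-0.58  0.09  0.64  2.02 -0.06  1.05 -1.44]
0.7 1 0.1 [485. -44. 121.] [-0.55 -0.    0.6   2.09 -0.01  0.95  1.67]
0.7 -1 0.1 [485. -44. 121.] [-0.57 -0.    0.61  2.09 -0.01  0.95 -1.48]
0.7 1 -0.2 [485. -44. 121.] [-0.41  0.24  0.49  1.87 -0.09  1.26  1.73]
0.7 -1 -0.2 [485. -44. 121.] [-0.55  0.26  0.66  1.87 -0.14  1.26 -1.37]
pour
235 -50 0 [[-0.95, 0.39, 0.35, 2.28, 1.57, 1.42, -1.09], [-0.39, 0.38, -0.25, 2.26, 1.69, 1.61, 2.08]]
235 
[... 1817 characters left out ...]
.53, 0.69, -0.0, 1.99, 0.95, 1.57, -1.19], [-1.13, 0.75, -0.45, 1.97, 1.12, 1.79, 1.85]]
-35 20 0 [[-1.44, 0.63, 0.04, 2.07, 1.02, 1.41, -1.16], [-1.04, 0.68, -0.39, 2.06, 1.18, 1.61, 1.89]]
-35 20 70 [[-1.51, 0.61, -0.01, 2.01, 0.93, 1.52, -1.14], [-1.11, 0.67, -0.45, 2.0, 1.09, 1.71, 1.9]]
-20 15 0 [[-1.47, 0.63, -0.01, 2.24, 1.26, 1.4, -1.3], [-0.87, 0.76, -0.63, 2.22, 1.49, 1.75, 1.79]]
-20 15 70 [[-1.55, 0.6, -0.09, 2.2, 1.13, 1.49, -1.28], [-0.86, 0.82, -0.82, 2.18, 1.41, 1.92, 1.76]]
-20 20 0 [[-1.44, 0.56, -0.02, 2.26, 1.24, 1.32, -1.24], [-0.68, 0.77, -0.82, 2.23, 1.53, 1.77, 1.85]]
-20 20 70 [[-1.52, 0.51, -0.09, 2.23, 1.11, 1.43, -1.21], [-0.68, 0.84, -1.0, 2.2, 1.45, 1.96, 1.81]]
```

```bash
cat >> h.py <<'E'
def wcam():
    s=r.read_state(); im=vision.get_image("wrist"); p=vision.camera_params("wrist")
    T=np.eye(4);T[:3,:3]=R.from_rotvec(s["eef_rot"]).as_matrix();T[:3,3]=s["tcp_pos"]
    V=np.linalg.inv(T@np.array(p["mount"])); return im,np.array(p["K"])@V[:3]
def save(n,im): cv2.imwrite(f"pics/{n}.png",np.ascontiguousarray(im[:,:,::-1]))
def mark(im,Pm,pts):
    im=im.copy()
    for X in pts:
        q=Pm@np.append(X,1); q=q[:2]/q[2]; cv2.circle(im,(int(q[0]),int(q[1])),3,(0,255,0),1)
    return im
def st(*ks):
    s=r.read_state(); print({k:np.round(s[k],2).tolist() for k in ("time","tcp_pos","width","ft_force","joint_positions")+ks})
E
python3 - <<'E'
from h import *
k=binpt(0,-50,0,172); print(k)
z=-ez; Ro=rot(z,ey)
r.reach(k-G*z+[-10,0,110],Ro.as_rotvec())
im,Pm=wcam(); np.save("w1.npy",Pm)
save("c1",mark(im,Pm,[k,binpt(0,0,0,183),TOP,TOP+100*ey,TOP-100*ey])); st()
E
```

```text
[584.34201911 -40.34942571 194.        ]
{'time': 2.63, 'tcp_pos': [574.47, -39.14, 357.79], 'width': 85.13, 'ft_force': [-0.31, 0.44, -0.32], 'joint_positions': [-0.45, 0.15, 0.54, 1.58, -0.08, 1.44, 1.7]}
```

View pics/c1.png

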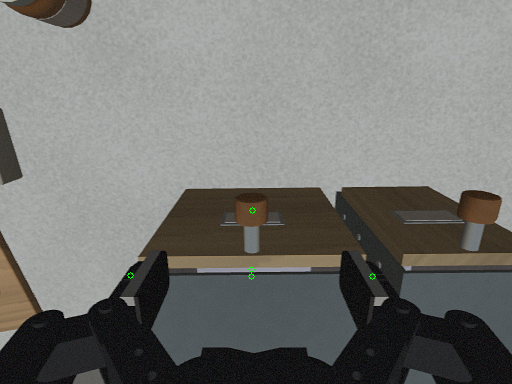

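The wrist picture shows the knob head centred at about (252,209), and my estimate projects to (252,210). They agree, so I'll grip and pull.

Run:
```python
from h import *
k=binpt(0,-50,0,172); z=-ez
hit=r.movel(k-G*z,rot(z,ey).as_rotvec(),v=90,stop_force=12); print(hit); st()
if not hit:
    r.clamp(25); st()
    im,Pm=wcam(); save("c2",im)
```

```text
False
{'time': 4.01, 'tcp_pos': [584.71, -40.41, 248.73], 'width': 85.37, 'ft_force': [0.79, -0.1, -0.19], 'joint_positions': [-0.43, 0.23, 0.53, 1.71, -0.13, 1.23, 1.74]}
{'time': 4.57, 'tcp_pos': [584.39, -41.02, 248.33], 'width': 27.2, 'ft_force': [0.58, -2.4, 1.43], 'joint_positions': [-0.43, 0.23, 0.53, 1.71, -0.12, 1.23, 1.74]}
```

View pics/c2.png

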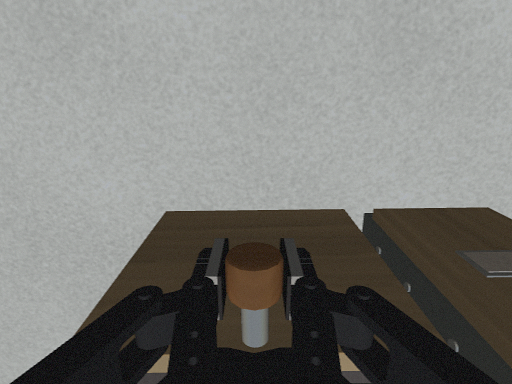

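The knob head, at (253,275), sits between the pads with the width at 27 mm. Next I'll pull along the arc.

Run:
```python
from h import *
off=r.read_state()["tcp_pos"]-(binpt(0,-50,0,172)+G*ez); off[2]*=1; print(off)
for th in np.linspace(0,.70,9)[1:]:
    a=.2*th; z=ex*np.sin(a)-ez*np.cos(a)
    hit=r.movel(binpt(th,-50,0,172)-G*z+off*[0,1,.0],rot(z,ey).as_rotvec(),v=80,stop_force=30)
    s=r.read_state(); print(round(th,2),hit,s["ft_force"].round(1),round(s["width"],1),round(s["time"],2))
    if hit: break
im,Pm=wcam(); save("d1",im); save("d1s",vision.get_image("side"))
```

```text
[ 0.03818263 -0.66231551  0.30352134]
0.09 False [ 1.8 -2.   2.7] 27.2 4.97
0.18 False [-0.5 -2.9  4.2] 27.5 5.33
0.26 False [-0.2 -4.1  4.3] 27.2 5.69
0.35 False [-0.8 -5.1  4.4] 27.4 6.05
0.44 False [-0.5 -5.3  1.8] 27.2 6.41
0.52 False [-0.3 -6.8  1. ] 27.5 6.77
0.61 False [-0.1 -6.6  0.9] 27.4 7.12
0.7 False [-0.3 -7.   0. ] 27.1 7.48
```

View pics/d1s.png

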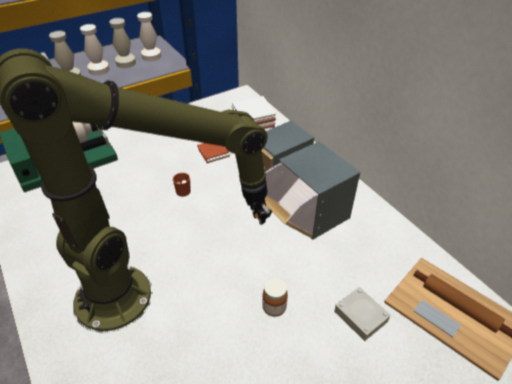

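View pics/d1.png

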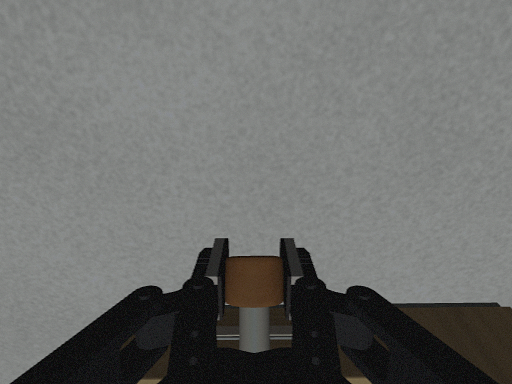

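The bin front has come out to about 0.7 rad. I'll release it, back off and check.

Run:
```python
from h import *
r.open_gripper()
s=r.read_state(); Rm=R.from_rotvec(s["eef_rot"]).as_matrix()
r.movel(s["tcp_pos"]-150*Rm[:,2],v=200)
im,Pm=wcam(); save("e1",mark(im,Pm,[binpt(.72,-50,0,172),binpt(.72,0,0,183),binpt(.72,0,97,183),binpt(.72,0,-97,183)])); st()
save("e1t",vision.get_image("top"))
```

```text
{'time': 9.13, 'tcp_pos': [456.3, -46.07, 321.77], 'width': 85.27, 'ft_force': [-0.56, 0.33, 0.44], 'joint_positions': [-0.47, -0.23, 0.45, 1.97, 0.1, 1.24, 1.56]}
```

View pics/e1.png

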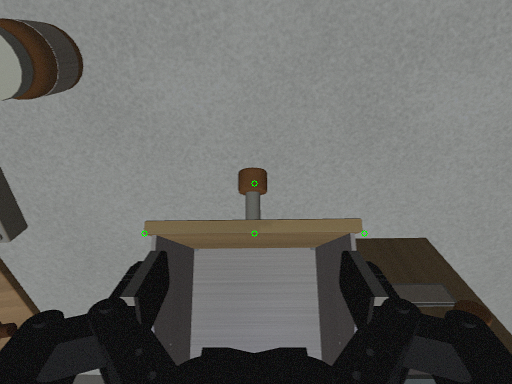

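View pics/e1t.png

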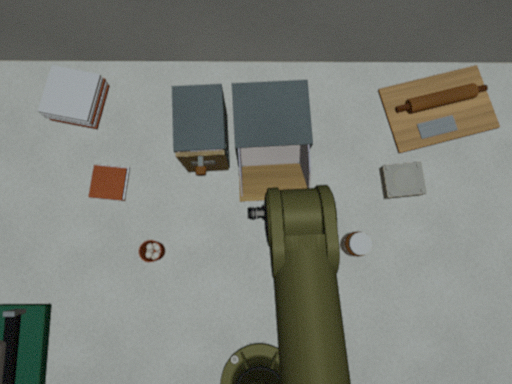

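The bin stands at its stop: the lip ends at (148,233) and (362,233) match the prediction for 0.72 rad. Now the pot.

```bash
cat >> h.py <<'E'
def gr(azd,pd):
    a=np.radians(azd); z=zdir(a,np.radians(pd)); return z,rot(z,[np.sin(a),-np.cos(a),0])
E
python3 - <<'E'
from h import *
z,Ro=gr(-45,20)
r.reach(POT+[0,0,45]-(G+100)*z+[0,0,110],Ro.as_rotvec())
im,Pm=wcam(); st(); np.save("w2.npy",Pm)
c=[POT+[32*np.cos(t),32*np.sin(t),70] for t in np.linspace(0,6.28,24)]+[POT+[28*np.cos(t),28*np.sin(t),0] for t in np.linspace(0,6.28,24)]
save("f1r",im); save("f1",mark(im,Pm,c))
E
```

```text
{'time': 10.88, 'tcp_pos': [272.43, 399.31, 208.4], 'width': 85.39, 'ft_force': [-0.28, -0.14, -0.43], 'joint_positions': [-1.05, 0.56, -0.52, 1.82, 0.97, 1.94, 2.05]}
```

View pics/f1.png

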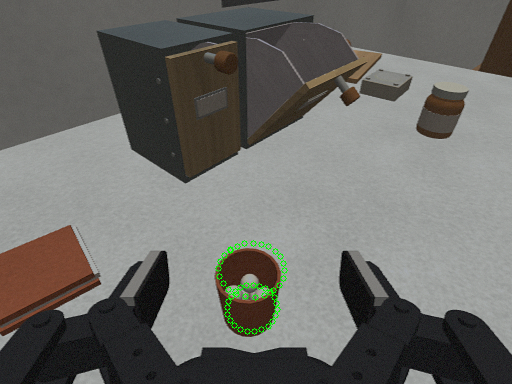

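```bash
cat > fit.py <<'E'
from h import *
def mask(im,box):
    x0,y0,x1,y1=box; m=np.zeros(im.shape[:2],np.uint8); h=cv2.cvtColor(im,cv2.COLOR_BGR2HSV)
    s=((h[...,0]<15)|(h[...,0]>168))&(h[...,1]>90); m[y0:y1,x0:x1]=s[y0:y1,x0:x1]
    n,l,stt,_=cv2.connectedComponentsWithStats(m); i=1+np.argmax(stt[1:,4]); return cv2.convexHull(np.argwhere(l==i)[:,::-1].astype(np.int32))
def model(Pm,x,y,z=0):
    t=np.linspace(0,2*np.pi,60); X=np.r_[np.c_[x+32*np.cos(t),y+32*np.sin(t),0*t+70+z,1+0*t],np.c_[x+28*np.cos(t),y+28*np.sin(t),0*t+z,1+0*t]]@Pm.T
    return X[:,:2]/X[:,2:]
views=[("f1r",np.load("w2.npy"),(200,235,300,345)),("a_side",P("side"),(165,165,200,205)),("a_top",P("top"),(130,230,175,270))]
def bb(h): h=h.reshape(-1,2); return np.r_[h.min(0)-.5*0,h.max(0)]
obs=[]
for n,Pm,b in views:
    o=bb(mask(cv2.imread(f"pics/{n}.png"),b)).astype(float); obs.append(o); print(n,o)
for sel in ([0],[1],[2],[1,2],[0,1,2]):
    f=lambda p:np.concatenate([bb(model(views[i][1],*p))-obs[i] for i in sel])
    q=least_squares(f,[373,298],loss="soft_l1"); print(sel,q.x.round(1),q.fun.round(1))
E
python3 fit.py
python3 - <<'E'
import cv2
a=cv2.imread("pics/f1r.png")[220:360,150:350]; cv2.imwrite("pics/f2.png",cv2.resize(a,None,fx=4,fy=4))
E
```

```text
f1r [215. 248. 279. 336.]
a_side [173. 173. 189. 195.]
a_top [139. 240. 164. 261.]
[0] [372.7 304.9] [-1.4 -1.2  1.4  0.5]
[1] [375.  309.7] [-1.2 -1.7  1.3  1.2]
[2] [373.5 305. ] [-1.1 -1.1  1.4  1. ]
[1, 2] [373.7 305.8] [-1.1 -1.   1.5  2.  -1.4 -1.2  1.1  1. ]
[0, 1, 2] [372.9 305. ] [-1.7 -1.2  1.2  0.4 -1.2 -0.8  1.4  2.2 -1.2 -0.9  1.3  1.3]
```

View pics/f2.png

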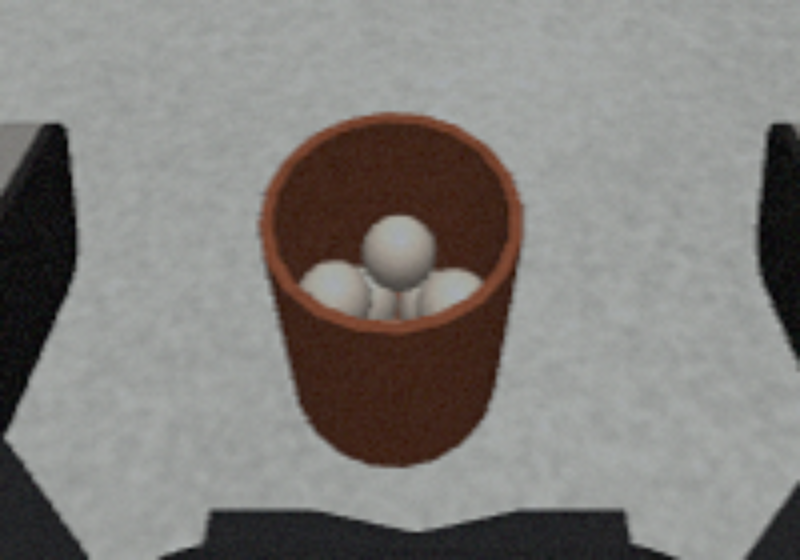

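All three views agree on the pot at (373,305); its rim in the wrist image spans columns 215–279. I'll go in with a side grasp.

```bash
sed -i 's/^POT=.*/POT=np.array([373,305,0.])/' h.py
python3 - <<'E'
from h import *
z,Ro=gr(-45,20); g=POT+[0,0,42]; rv=Ro.as_rotvec()
d=np.array([z[0],z[1],0])
r.movel(g-G*z-75*d,rv,v=180,stop_force=12)
hit=r.movel(g-G*z,rv,v=80,stop_force=8); print(hit); st()
im,Pm=wcam(); save("g1",im)
E
```

```text
False
{'time': 12.88, 'tcp_pos': [336.78, 341.38, 60.38], 'width': 85.59, 'ft_force': [0.34, 0.09, -0.53], 'joint_positions': [-0.98, 0.75, -0.42, 1.92, 1.1, 1.71, 1.89]}
```

View pics/g1.png

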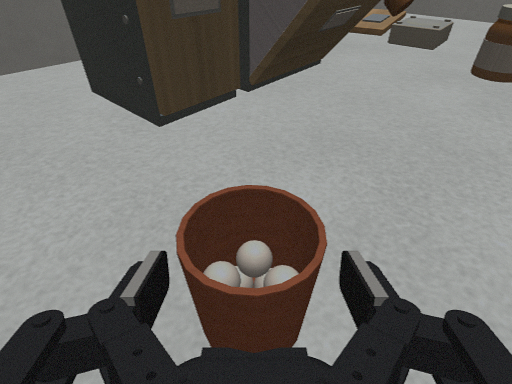

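Run:
```python
from h import *
z,Ro=gr(-45,20); g=POT+[0,0,42]; rv=Ro.as_rotvec()
d=np.array([z[0],z[1],0])
r.movel(g-G*z+6*d,rv,v=60)
r.clamp(50); st()
r.movel(g-G*z+6*d+[0,0,60],rv,v=100); st()
im,Pm=wcam(); save("g2",im); save("g2s",vision.get_image("side"))
```

```text
{'time': 13.54, 'tcp_pos': [341.2, 337.29, 60.8], 'width': 59.84, 'ft_force': [-0.33, 0.6, 2.31], 'joint_positions': [-0.98, 0.75, -0.42, 1.93, 1.1, 1.71, 1.89]}
{'time': 14.29, 'tcp_pos': [340.97, 336.65, 119.96], 'width': 59.11, 'ft_force': [-0.13, -0.16, -3.14], 'joint_positions': [-0.96, 0.63, -0.44, 1.94, 1.08, 1.75, 1.98]}
```

View pics/g2.png

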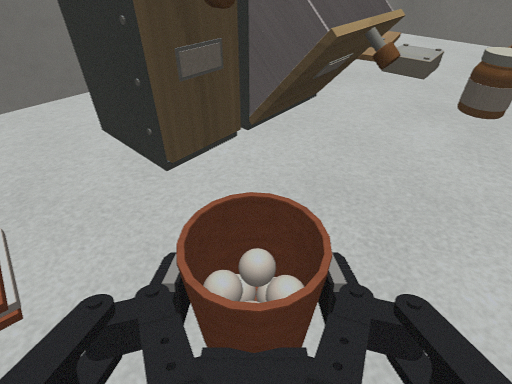

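View pics/g2s.png

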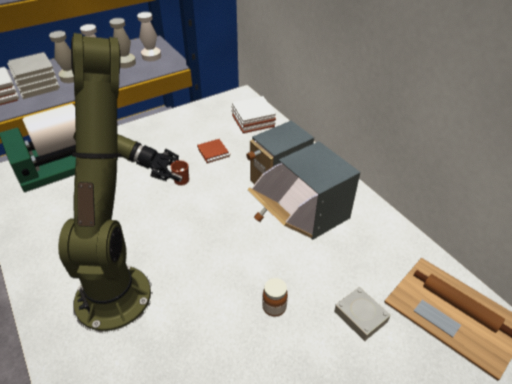

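The pot is held (width 59 mm) with all its balls still in it. I'll carry it over the opening.

Run:
```python
from h import *
z,Ro=gr(-45,20); s=r.read_state()
r.movel(s["tcp_pos"]+[0,0,220],v=220)
z,Ro=gr(-50,8); g=TOP*[1,1,0]-68*ex-12*ey+[0,0,320]; print(g)
try: r.movel(g-60*z,Ro.as_rotvec(),v=220)
except r.PlanningError as e: print("PE",e); 
st()
im,Pm=wcam(); save("h1",im); save("h1s",vision.get_image("side"))
```

```text
[566.84900816 -53.07713437 320.        ]
{'time': 17.48, 'tcp_pos': [528.67, -6.49, 328.42], 'width': 59.63, 'ft_force': [-1.02, 0.1, -3.78], 'joint_positions': [-0.48, 0.06, -0.14, 2.25, 1.53, 1.42, 2.41]}
```

View pics/h1.png

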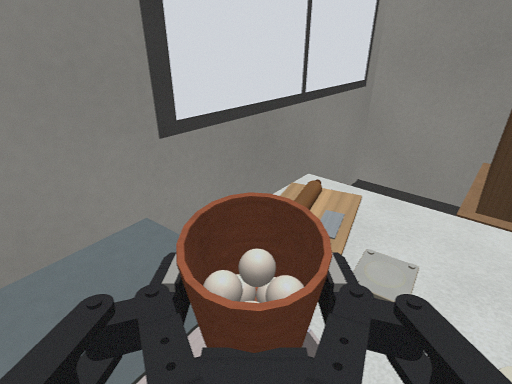

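View pics/h1s.png

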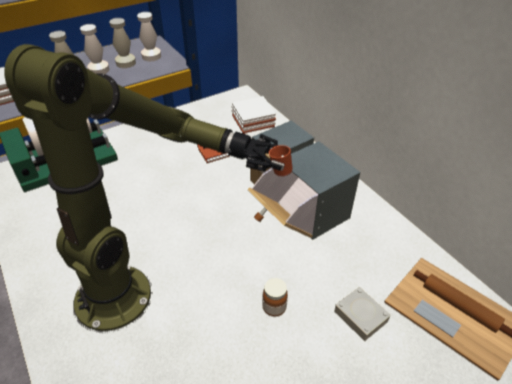

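Run:
```python
from h import *
s=r.read_state()
r.movel(s["tcp_pos"]-[0,0,65],v=150)
q=np.array(r.read_state()["joint_positions"]); t0=r.read_state()["time"]
q7=q[6]
q[6]=q7-0.9; r.movej(q)
s=r.read_state(); print("dt",s["time"]-t0,"toolx",R.from_rotvec(s["eef_rot"]).as_matrix()[:,0].round(2), s["joint_positions"].round(2))
save("i1s",vision.get_image("side"))
```

```text
dt 0.866699999999998 toolx [-0.54 -0.57  0.62] [-0.48  0.2  -0.14  2.28  1.57  1.43  1.34]
```

View pics/i1s.png

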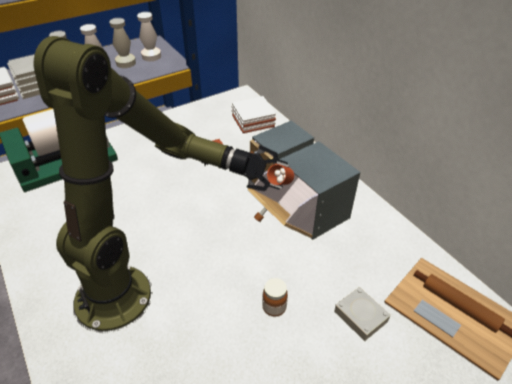

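Negative joint-7 motion tips the mouth outward, to the lip side (mouth at about (279,175), tilted towards the lip, all balls still inside). I'll shift the pot inward to compensate, then finish the pour slowly.

Run:
```python
from h import *
s=r.read_state(); Rm=R.from_rotvec(s["eef_rot"]).as_matrix(); z=Rm[:,2]
g=np.array([598,-30,262.])
r.movel(g-60*z,v=120); st()
q=np.array(r.read_state()["joint_positions"]); st()
for a in (0.4,):
    q[6]-=a; r.movej(q)
s=r.read_state();print(s["time"],R.from_rotvec(s["eef_rot"]).as_matrix()[:,0].round(2))
save("j1s",vision.get_image("side")); save("j1t",vision.get_image("top"))
```

```text
{'time': 19.54, 'tcp_pos': [559.4, 15.23, 269.9], 'width': 59.94, 'ft_force': [0.02, 0.02, -2.84], 'joint_positions': [-0.49, 0.25, -0.13, 2.2, 1.56, 1.44, 1.38]}
{'time': 19.54, 'tcp_pos': [559.4, 15.23, 269.9], 'width': 59.94, 'ft_force': [0.02, 0.02, -2.84], 'joint_positions': [-0.49, 0.25, -0.13, 2.2, 1.56, 1.44, 1.38]}
20.0083 [-0.71 -0.65  0.27]
```

View pics/j1s.png

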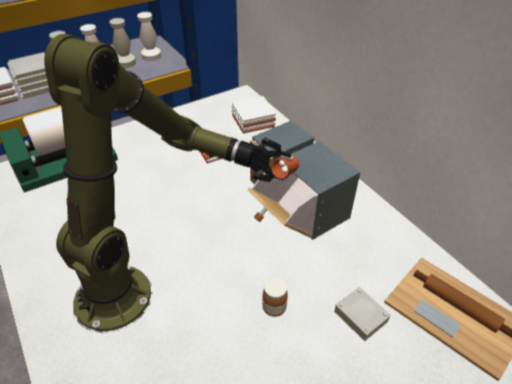

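View pics/j1t.png

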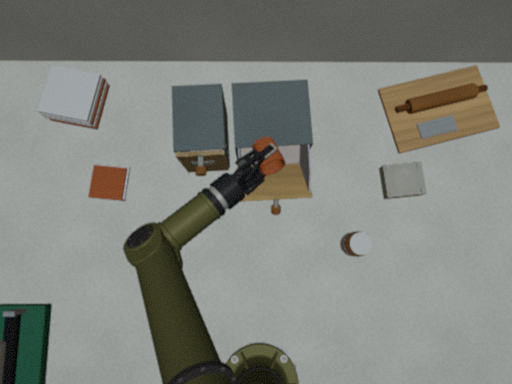

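The mouth, at about (272,157) in the top view, is over the opening with the pot rolled about 75°. I'll carry on slowly.

Run:
```python
from h import *
q=np.array(r.read_state()["joint_positions"])
for i in range(10):
    q[6]-=0.1; r.movej(q); r.sleep(0.12)
    if i==4: save("k0s",vision.get_image("side"))
r.sleep(.3); st()
save("k1s",vision.get_image("side")); save("k1t",vision.get_image("top"))
s=cv2.imread("pics/k1s.png");t=cv2.imread("pics/k1t.png");u=cv2.imread("pics/k0s.png")
c=lambda a:cv2.resize(a,(400,300),interpolation=cv2.INTER_CUBIC)
cv2.imwrite("pics/k1.png",np.vstack([np.hstack([c(u[130:230,220:353]),c(s[130:230,220:353])]),np.hstack([c(t[90:210,200:360]),c(t)])]))
```

```text
{'time': 24.12, 'tcp_pos': [559.06, 14.88, 269.77], 'width': 59.99, 'ft_force': [-0.47, -0.26, -2.2], 'joint_positions': [-0.49, 0.25, -0.13, 2.2, 1.56, 1.44, -0.02]}
```

View pics/k1.png

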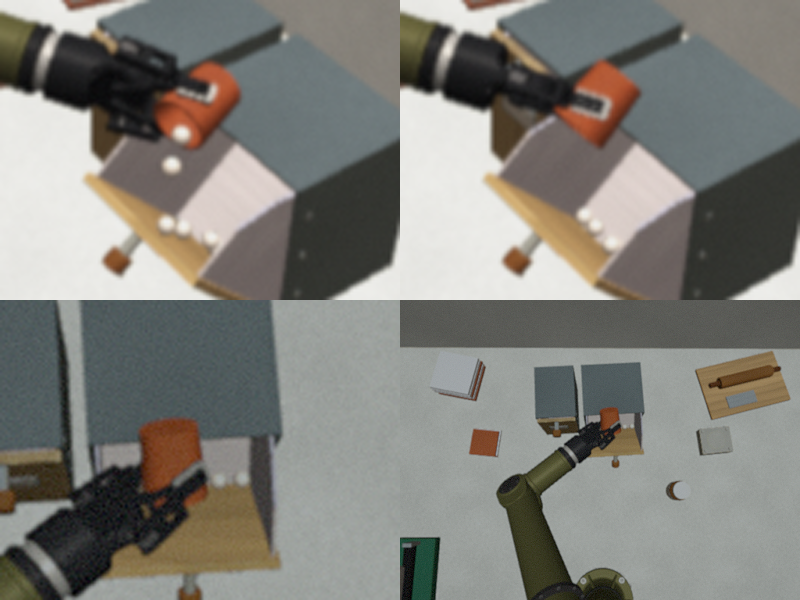

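The balls are in the bin (a row at about (600,230) in the crop) and none are on the bench. I'll raise the pot, invert it further to empty it, then turn it back and look inside.

Run:
```python
from h import *
s=r.read_state()
r.movel(s["tcp_pos"]+[0,0,35],v=120)
q=np.array(r.read_state()["joint_positions"])
q[6]-=.45; r.movej(q); r.sleep(.4)
q[6]+=2.65-.2; r.movej(q)
s=r.read_state(); z,Ro=gr(-50,8)
r.movel(s["tcp_pos"]+[0,0,40],Ro.as_rotvec(),v=150); st()
im,Pm=wcam(); save("l1",im)
```

```text
{'time': 28.13, 'tcp_pos': [558.77, 14.79, 344.56], 'width': 59.71, 'ft_force': [-0.56, -0.28, -3.26], 'joint_positions': [-0.48, 0.11, -0.14, 2.16, 1.53, 1.43, 2.45]}
```

View pics/l1.png

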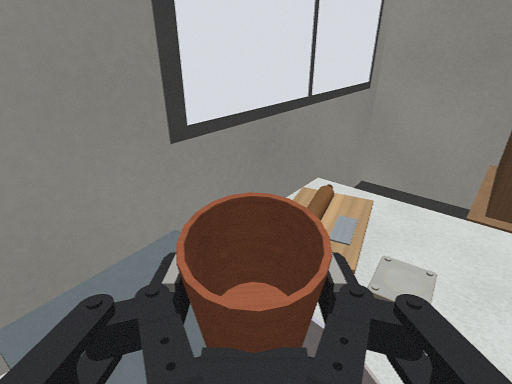

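The pot is empty, its bare floor showing at (257,300), and it sits in the grip as before. I'll put it back where it stood.

Run:
```python
from h import *
z,Ro=gr(-45,20); rv=Ro.as_rotvec()
d=np.array([z[0],z[1],0]); T=POT+[0,0,42]-G*z+6*d; print(T)
r.movel(T+[0,0,280],rv,v=220)
r.movel(T+[0,0,20],rv,v=170)
hit=r.movel(T+[0,0,-3],rv,v=25,stop_force=5); print(hit); st()
r.open_gripper(); st()
r.sleep(.2); im,Pm=wcam(); save("m1",im)
```

```text
[341.10577483 336.89422517  60.46908774]
True
{'time': 32.53, 'tcp_pos': [341.08, 336.65, 60.71], 'width': 59.35, 'ft_force': [-0.38, 0.53, 3.47], 'joint_positions': [-0.98, 0.75, -0.42, 1.93, 1.1, 1.71, 1.89]}
{'time': 32.92, 'tcp_pos': [340.81, 336.21, 59.83], 'width': 85.56, 'ft_force': [-0.86, 0.24, -0.26], 'joint_positions': [-0.98, 0.75, -0.42, 1.93, 1.1, 1.71, 1.89]}
```

View pics/m1.png

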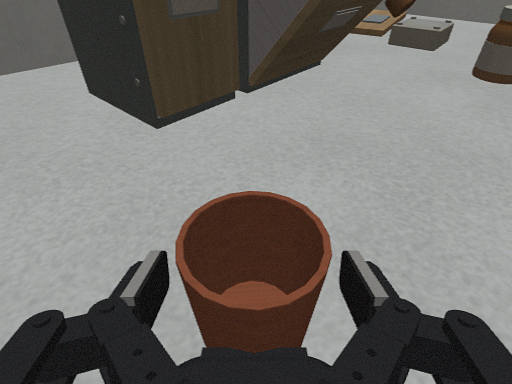

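The pot stands upright between the open pads. I'll back off and check the bin and balls.

Run:
```python
from h import *
z,Ro=gr(-45,20); rv=Ro.as_rotvec()
d=np.array([z[0],z[1],0]); s=r.read_state()
r.movel(s["tcp_pos"]-90*d,rv,v=120)
r.movel(r.read_state()["tcp_pos"]+[0,0,280],rv,v=250)
k=binpt(.72,0,0,183)+[30,0,0]
r.reach(np.array([480,-41,430]),rot(ex*.3-ez,ey).as_rotvec())
im,Pm=wcam(); st(); save("n1",im)
save("n1s",vision.get_image("side"))
```

```text
{'time': 36.97, 'tcp_pos': [480.09, -38.53, 428.8], 'width': 85.4, 'ft_force': [-0.2, -1.56, -0.2], 'joint_positions': [-0.37, -0.28, 0.32, 1.82, 0.09, 1.29, 1.56]}
```

View pics/n1.png

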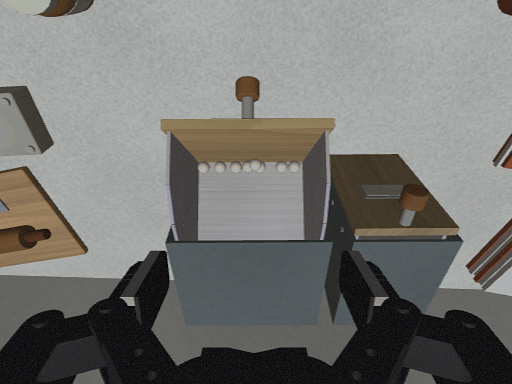

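View pics/n1s.png

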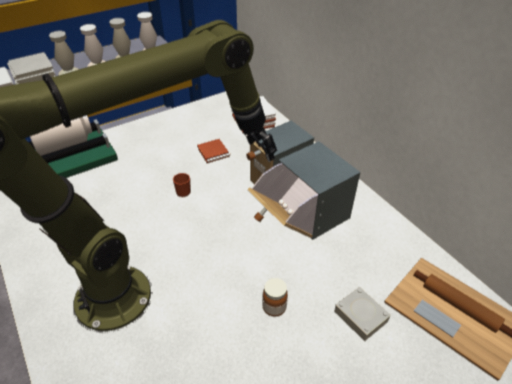

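Run:
```python
import cv2
a=cv2.imread("pics/n1.png")[140:200,185:320]; cv2.imwrite("pics/n2.png",cv2.resize(a,None,fx=5.5,fy=5.5,interpolation=cv2.INTER_CUBIC))
```

```text
(no output)
```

View pics/n2.png

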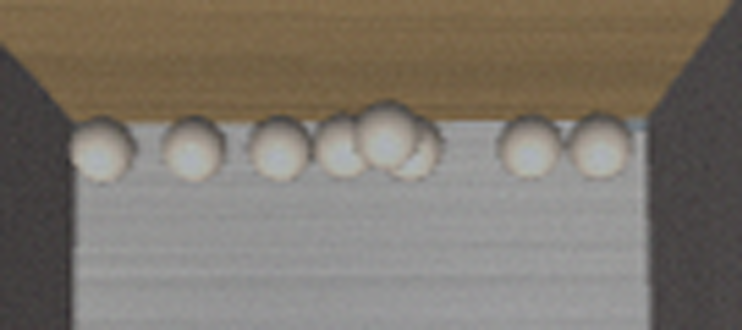

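All eight balls are in the bin (3 + 3 + 2 in the crop). One last numeric check of the bin angle, pot and bystanders, then I'll hand in.

Run:
```python
from h import *
a=cv2.imread("pics/a_side.png");b=cv2.imread("pics/n1s.png")
for n,(x0,y0,x1,y1) in dict(tiles=(192,135,235,165),jar=(255,270,295,320),mould=(330,285,395,340),pot=(168,165,196,200)).items():
    print(n,cv2.absdiff(a,b)[y0:y1,x0:x1].mean().round(2))
im,Pm=wcam()
for th in(.65,.72):
    for X in (binpt(th,-50,0,172),binpt(th,-12,0,183)):
        q=Pm@np.append(X,1); print(th,(q[:2]/q[2]).round(1))
r.job_done();
```

```text
tiles 3.05
jar 3.07
mould 3.44
pot 7.28
0.65 [249.2  99.7]
0.65 [248.9 130.1]
0.72 [249.3  90.8]
0.72 [249. 119.]
the job is handed in; nothing more can be done
```

The wide bin is open at its stop with all eight grinding balls in it, and the empty pot stands upright on the bench where it was. I handed the job in at about 37 s of robot time.

- **Bin:** in the last wrist image the knob head is at about row 89 and the lip's outer edge at about row 119. At the 0.72 rad stop they should be at rows 91 and 119, and at 0.65 rad they would be at rows 100 and 130. So the bin is fully open.
- **Balls:** I counted eight in the bin and saw none on the bench. The pot looked empty after the pour.
- **Others:** the narrow bin is shut. The side view shows no change at the jar, tiles or mould beyond image noise. The difference at the pot fits the missing balls and a shift of a millimetre or so.

**What differed from plan:**
- My first estimate of the pot's position was about 7 mm off; I corrected it from three views before grasping.
- The pour turned towards the lip rather than the case, so I moved the pot inward before tipping it.
- A sideways force of up to 7 N built up while I pulled the knob, well under the limits.

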